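Slide the bottle into its bay on the tray

TASK

Before the tray is carried off, gently push the green bottle low on its body with the fingertips, so that it slides upright over the tray and ends standing fully inside the U-shaped dark wooden bay, entering by its open front. Only push it: do not grip, lift, or tip it, and leave the glasses, the chopstick rest and the lunchbox where they stand. Finish with the hand clear of everything.

Things in the scene. Friction and masses are not known exactly. Their poses are not given: they have to be found in the camera images.
- bottle: Closed green glass bottle, silvery twist cap, 240 mm tall, about 0.45 kg. Straight round body 70 mm in diameter up to 125 mm, shoulder up to 185 mm, neck 27 mm and cap 31 mm in diameter. Stands loose on the tray floor in the tray's front half (near the robot). Origin: centre of its underside; z up. Pushed slowly, under 30 mm above the tray floor, it slides; pushed higher it tips.
- bay: U-shaped dark wooden fence fixed in the tray's back half, left or right; cork floor level with the tray floor. Inside 92 mm wide (y), 105 mm deep (x); rails 10 mm thick, 20 mm high. Origin: centre of the inside at floor level. +x points into the bay, away from the robot: open front at x = -52.5 mm (rounded rail ends reach -57.5), back rail's face at +52.5 mm. Axes parallel to the tray's.
- tray: Birch plywood tray fixed on the table, 360 mm (x) by 620 mm (y); floor 9 mm above the table, rim 12 mm wide with its top 18 mm above the table; steel handles reach 30 mm beyond its y ends. Origin: centre of its underside, on the table; +x away from the robot. Bay, lunchbox and glasses stand in its back half, the bottle in its front half.
- glass_left: Clear drinking glass, 66 mm across the mouth, 95 mm tall, loose at the left (+y) end of the tray's back half, to be left alone. Origin: centre of its underside.
- glass_mid: Clear drinking glass of the same kind, loose in the middle of the tray's back half between bay and lunchbox, to be left alone. Origin: centre of its underside.
- glass_right: Clear drinking glass of the same kind, loose at the right (-y) end of the tray's back half, to be left alone. Origin: centre of its underside.
- rest: Stainless steel chopstick rest, 16 by 46 mm, 12 mm high, loose in front of the middle glass, to be left alone. Origin: centre of its underside; y along its length.
- lunchbox: Hard plastic lunchbox, blue with a white lid and two grey spring clip latches at its ends, 110 mm (x) by 173 mm (y) over the latches, 58 mm high, loose, in the other back place beside the middle glass, to be left alone. Origin: centre of its underside.
Things that resemble listed ones, but are neither listed nor needed, are in the scene too. Leave any red look-alike of the bottle alone.

How it is judged (in metres and radians):
At the end, for the whole second after the job is handed in: The bottle stands at rest and upright (within 0.04 rad) on the tray floor wholly inside the bay: its centre within 20 mm of the bay's centre along the depth and 15 mm across. The three glasses, the chopstick rest and the lunchbox are within 20 mm of where they began (x of bottle in the frame of bay between -0.02 and 0.02 m and y of bottle in the frame of bay between -0.015 and 0.015 m and z of bottle in the frame of bay between -0.003 and 0.003 m and angle between bottle's own z axis and vertical below 0.04 rad and linear speed of bottle below 0.01 m/s and distance of each of glass_left, glass_mid, glass_right, rest, lunchbox from where it was at the start of the episode below 0.02 m); the robot touches nothing.
It fails at once if the bottle is tipped more than 0.2 rad (angle between bottle's own z axis and vertical above 0.2 rad).
It fails at once if the bottle is lifted more than 10 mm off the tray floor (z of bottle in the frame of bay above 0.01 m).
It fails at once if the bottle is gripped or shoved with more than 30 N (contact force between the fingers and bottle above 30 N).
It fails at once if a glass, the chopstick rest or the lunchbox is moved more than 20 mm or a glass is tipped (distance of any of glass_left, glass_mid, glass_right, rest, lunchbox from where it was at the start of the episode above 0.02 m or angle between any of glass_left, glass_mid, glass_right's own z axis and vertical above 0.3 rad).
It also fails if it takes over 54 s, if anything falls off the work surface, if the arm or the gripper's body presses on something with over 40 N, if the wrist force passes 120 N, or if a joint passes its speed limit or range.

ROBOT

A 7-joint arm with a two-finger parallel gripper is mounted at the origin on the work surface. World frame = base frame: x ahead of the robot, y to its left, z up, the work surface at z = 0. Lengths are in m, angles in degrees, forces in N, time in s.
With the tool pointing down it reaches from about 0.425 to 0.875 m from the base axis. Payload 8.4 kg.
Tool frame: the origin (TCP) lies midway between the tips of the shut fingers; the grasp point (between the pads) lies 19 mm behind it; z points along the fingers, y is the direction in which the jaws open and shut (so a half turn about z gives the same grasp; the last joint's range is limited). The gripper opens to 85 mm and grips with 20 to 120 N. Pads are 22 mm wide; open, the fingers measure 114 mm over their backs; the gripper's body (76 mm by 85 mm) begins 54 mm behind the grasp point. The pads swing forward as they close: fully open they stand 13 mm farther back than shut.
Start: joints at [70.29, 19.091, 2.286, 83.961, -0.768, 76.965, -3.352], TCP at [0.158, -0.631, 0.231] pointing down, gripper open.
Joint ranges: [-147.57, 147.57], [-21.85, 119.76], [-74.77, 79.35], [14.55, 137.4], [-85.83, 265.84], [4.83, 119.75], [-152.11, 152.11]. Speed limits (degrees/s): [127.2, 127.2, 159.86, 159.86, 180, 180, 180].

INTERFACE

Orientations are given as a 3x3 rotation matrix whose columns are the frame's x, y, z axes.
In Python, from workcell import robot, set_gripper, eyes, order gives the robot as it stands. Calls block until the motion is done:
- robot.movep(position, orientation): joint-space move of the TCP to a pose.
- robot.move_straight(position, attitude=None, velocity=0.15): straight line of the TCP; attitude=None keeps the orientation; velocity is the mean speed in m/s.
- robot.move_j(angles): joint-space move.
- set_gripper(opening, newtons=None): finger opening in m; newtons is the grip in N (None keeps the last); returns when the fingers have stopped.
- robot.wait(seconds).
- robot.inverse_kinematics(position, orientation): joint angles nearest the present ones, or None.
- robot.get_state(): the state.
- eyes.snapshot(name): name is "side" or "top" or "wrist"; returns a dict with "image" (420x560x3 uint8, red, green, blue), "z_map" (420x560 float32, m along the optical axis (not along the pixel's ray), 0 where there is no reading), "camera_matrix" (3x3 intrinsics, pixels), "R" (3x3) and "t" (3): a world point X has camera coordinates R X + t. Camera axes: x right, y down, z forward; pixel columns grow to the right and rows downward; lengths in m; the calibration is good to about 2 mm. A picture is of the moment at which its call begins.
A pose or a line that the arm cannot do raises robot.Unreachable and nothing moves.
- order.finish_job(): hands the job in, once; it reports no verdict.
Trained networks look in a picture, given as the dict that the camera call returned (one of the last four; its "shot" number tells which), for a name from the list of things; names that differ only in an ending like _2 or _b are one class to them, and where a whole thing is asked for, a point or a joint stands for the part that bears it (a point fixed in the world has none). Each returns a list of dicts, best first, with "p" (0 to 1); they miss things now and then, are a little off and sometimes report something else, mostly with a low value. They report only what shows in the picture. A call takes as long as a camera call. They do not tell look-alikes from the thing itself.
- eyes.find_in(picture, label): "rect" ([left, top, right, bottom] as shares, 0 to 1, of the picture: columns of its width, rows of its height, round what is visible of it).
- eyes.trace(picture, label): "mask" (420x560 bool, what is visible of it) and "rect" ([left, top, right, bottom] as shares, 0 to 1, of the picture: columns of its width, rows of its height, round what is visible of it).
- eyes.landmark_of(picture, label): "at" ([column, row] as shares, 0 to 1, of the picture: columns of its width, rows of its height: a listed point, or the origin of a listed thing).
The state is a dict: "time_s": time; "q": joint angles; "qvel": joint speeds; "tau": joint torques, N m; "tcp_pos": TCP position; "ee_rot": TCP orientation; "ft_force": force on the tool from outside, world axes, zero at the start; "wrist_torque": the same for the moment, N m; "grip_width": finger opening in m.
Only numpy, scipy, OpenCV 4.12 (cv2) and the standard library are available. Lean on these libraries where they do the work, as an engineer would, in place of code of your own. Each camera call takes 0.05 s, during which the arm holds its last target.

## Working session

There is one attempt and no reset: what is moved stays moved. The work goes in short steps, each a Python script; the robot and the scene stay as the last script left them, time stands still between calls to the robot, and variables do not carry over. Pictures are saved under pics/ and viewed, and the job is handed in when it is done.

```bash
ls; mkdir -p pics
cat > h.py <<'E'
import numpy as np, cv2
from workcell import robot,set_gripper,eyes,order
def save(p,n): cv2.imwrite('pics/'+n,cv2.cvtColor(p['image'],cv2.COLOR_RGB2BGR))
def unproj(p,u,v,z=None,depth=None):
    K=p['camera_matrix'];R=np.array(p['R']);t=np.array(p['t'])
    d=np.linalg.inv(K)@np.array([u,v,1.0])
    if depth is not None: return R.T@(d*depth-t)
    o=-R.T@t; w=R.T@d
    return o+w*(z-o[2])/w[2]
def proj(p,X):
    c=np.array(p['R'])@np.array(X)+p['t']; c=p['camera_matrix']@c; return c[:2]/c[2]
def cloud(p):
    K=p['camera_matrix'];z=p['z_map'];h,w=z.shape
    u,v=np.meshgrid(np.arange(w),np.arange(h))
    c=np.stack([(u-K[0,2])/K[0,0]*z,(v-K[1,2])/K[1,1]*z,z],-1)
    X=(c-np.array(p['t']))@np.array(p['R'])
    X[z<=0]=np.nan
    return X
E
python3 - <<'E'
from h import *
s=robot.get_state();print(s['time_s'],s['tcp_pos'],np.round(s['ee_rot'],2))
for n in ['top','side']:
    p=eyes.snapshot(n);save(p,n+'0.png')
    np.savez('/tmp/%s0.npz'%n,**{k:p[k] for k in ['image','z_map','camera_matrix','R','t']})
    for l in ['bottle','bay','tray','glass_left','rest','lunchbox']:
        r=eyes.landmark_of(p,l)
        for a in r:
            u,v=a['at'][0]*560,a['at'][1]*420
            print(n,l,round(a['p'],2),round(u),round(v),np.round(unproj(p,u,v,z=0.009),3))
        r=eyes.find_in(p,l)
        print([(round(a['p'],2),np.round(np.array(a['rect'])*[560,420,560,420]).astype(int).tolist()) for a in r])
print(robot.get_state()['time_s'])
E
```

```text
pics
0.0 [ 0.15737615 -0.6301787   0.23043106] [[ 0.97  0.24 -0.  ]
 [ 0.24 -0.97  0.  ]
 [-0.   -0.   -1.  ]]
top bottle 0.83 405 326 [ 0.263 -0.264  0.009]
top bottle 0.66 283 177 [ 0.562 -0.036  0.009]
top bottle 0.49 262 140 [0.64  0.006 0.009]
[(0.65, [268, 128, 310, 197]), (0.6, [387, 308, 473, 355])]
top bay 0.88 195 133 [0.657 0.143 0.009]
[(0.85, [164, 98, 223, 156])]
top tray 0.93 264 161 [0.596 0.002 0.009]
[(0.57, [92, 71, 431, 262])]
top glass_left 0.65 131 119 [0.688 0.275 0.009]
[(0.77, [101, 88, 140, 137]), (0.52, [372, 79, 417, 128]), (0.27, [252, 132, 274, 141])]
top rest 0.56 264 140 [0.64  0.002 0.009]
[(0.63, [253, 133, 277, 144])]
top lunchbox 0.81 328 121 [ 0.681 -0.131  0.009]
[(0.59, [285, 85, 373, 145]), (0.4, [103, 86, 144, 137])]
side bottle 0.82 184 335 [ 0.267 -0.262  0.009]
side bottle 0.6 310 234 [ 0.564 -0.045  0.009]
[(0.64, [291, 137, 324, 242]), (0.61, [146, 220, 202, 356])]
side bay 0.81 321 186 [0.657 0.148 0.009]
side bay 0.44 334 217 [0.643 0.005 0.009]
[(0.9, [323, 167, 350, 193]), (0.38, [350, 172, 381, 208])]
side tray 0.77 316 223 [ 0.59  -0.011  0.009]
[(0.77, [218, 151, 460, 343])]
side glass_left 0.54 316 163 [0.686 0.279 0.009]
[(0.54, [304, 126, 328, 166])]
side rest 0.55 335 216 [0.644 0.006 0.009]
[(0.57, [330, 208, 337, 214])]
side lunchbox 0.59 369 245 [ 0.681 -0.116  0.009]
[(0.61, [336, 202, 411, 278])]
1.3
```

View pics/top0.png

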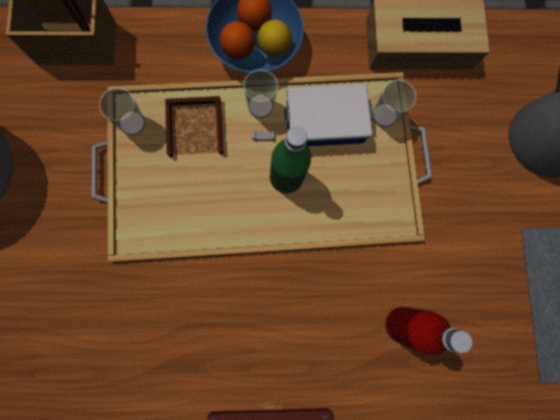

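View pics/side0.png

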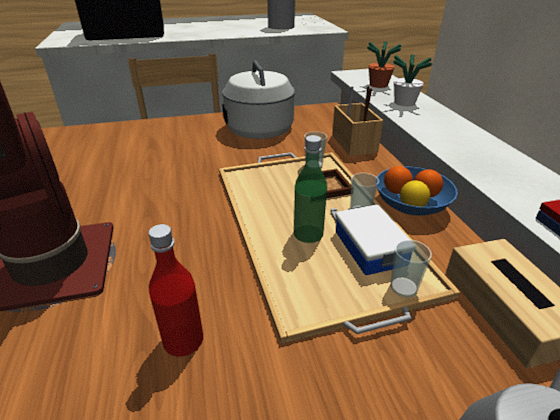

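Top view: the candidates for "bottle" are the green bottle at about (285,177), standing on the tray, and the red one at about (430,332), off the tray. I choose the green one. The bay is at (195,133), the rest at (264,137), the lunchbox at (328,115), and the glasses at (131,119), (261,103) and (387,113). Next I measure precisely and take a close crop.

```bash
cat > m.py <<'E'
from h import *
from scipy.optimize import least_squares
C={}
for n in ['top','side']:
    p=dict(np.load('/tmp/%s0.npz'%n)); C[n]=(p,cloud(p))
    X=C[n][1]; im=p['image'].astype(int)
    g=(im[...,1]>im[...,0]*1.5+5)&(im[...,1]>im[...,2]*1.2)&(X[...,0]>.4)&(X[...,0]<.75)
    for lo,hi in [(0.03,.07),(.07,.125)]:
        m=g&(X[...,2]>lo)&(X[...,2]<hi); P=X[m]
        if len(P)>20:
            f=least_squares(lambda q:np.hypot(P[:,0]-q[0],P[:,1]-q[1])-.035,[.56,-.04],loss='soft_l1',f_scale=.002)
            print(n,lo,len(P),f.x,np.sqrt(np.mean(f.fun**2)))
    # cap
    m=(X[...,2]>.235)&(np.hypot(X[...,0]-.56,X[...,1]+.04)<.05)
    print('cap',m.sum(),(np.nanmin(X[m],0)+np.nanmax(X[m],0))/2 if m.any() else 0, np.nanmax(X[m][:,2]) if m.any() else 0)
    # floor heights
    for q in [(.5,.1),(.5,-.15),(.55,.25)]:
        m=np.hypot(X[...,0]-q[0],X[...,1]-q[1])<.02
        print('floor',np.nanmedian(X[m][:,2]))
    # bay rails by height
    m=(abs(X[...,0]-.657)<.08)&(abs(X[...,1]-.145)<.08)&(X[...,2]>.021)&(X[...,2]<.036)
    P=X[m]; print('rails',len(P),np.percentile(P,[1,5,50,95,99],axis=0).round(4).tolist())
    r=cv2.minAreaRect((P[:,:2]*1000).astype(np.float32)); print(r)
    # tray rim
    m=(abs(X[...,2]-.018)<.004)&(abs(X[...,0]-.6)<.3)&(abs(X[...,1])<.4)
    P=X[m]; front=P[(P[:,0]<.46)&(abs(P[:,1])<.25)]
    if len(front)>20: print('front rim',np.polyfit(front[:,1],front[:,0],1),len(front))
p=C['top'][0]; im=p['image'][:,:,::-1]
cv2.imwrite('pics/crop1.png',cv2.resize(im[70:215,140:400],None,fx=3,fy=3,interpolation=cv2.INTER_CUBIC))
E
python3 m.py
```

```text
top 0.03 29 [ 0.56180649 -0.04123501] 0.0002772275420256741
top 0.07 60 [ 0.56194042 -0.04093453] 0.0003229451210949655
cap 381 [ 0.56043108 -0.04064116  0.24330044] 0.25157525719552093
floor 0.009076103828765607
floor 0.00919977928375324
floor 0.009063020269853466
rails 884 [[0.607, 0.0874, 0.0215], [0.6144, 0.0905, 0.0233], [0.6907, 0.1516, 0.0288], [0.7242, 0.1993, 0.0315], [0.7267, 0.2019, 0.0325]]
((666.5762329101562, 145.238525390625), (120.3405532836914, 112.29994201660156), 2.9002041816711426)
front rim [-0.05065593  0.41725233] 1574
side 0.03 198 [ 0.5597387 -0.0412588] 0.0009821357998688724
side 0.07 162 [ 0.55991957 -0.04116792] 0.0009097836941327267
cap 179 [ 0.55950818 -0.04412765  0.24290214] 0.25066167451405547
floor 0.0094373163447664
floor 0.009194511925575279
floor 0.009525719013400095
rails 255 [[0.651, 0.0868, 0.0212], [0.6575, 0.0878, 0.0217], [0.7031, 0.1256, 0.0281], [0.7209, 0.1966, 0.0306], [0.7232, 0.2001, 0.0313]]
((669.603515625, 142.91262817382812), (117.72359466552734, 116.02437591552734), 6.848689079284668)
front rim [-0.051668    0.41472345] 770
```

```bash
cat > pose.py <<'E'
import numpy as np
def Rt(push,tilt,s=1):
    h=np.array([np.cos(push),np.sin(push),0]);th=np.radians(tilt)
    z=h*np.sin(th)+np.array([0,0,-np.cos(th)])
    y=s*np.cross([0,0,1.],h); x=np.cross(y,z)
    return np.stack([x,y,z],1)
E
python3 - <<'E'
from h import *
from pose import *
for nm,ang,pts in [('y',90,[(.56,-.16,.1),(.56,-.1,.02),(.555,.1,.02)]),('x',0,[(.46,.145,.1),(.5,.145,.02),(.63,.145,.02)]),('y70',75,[(.56,-.1,.02)])]:
  for tilt in (35,45):
    for s in (1,-1):
      for P in pts:
        q=robot.inverse_kinematics(P,Rt(np.radians(ang),tilt,s)); print(nm,tilt,s,P,None if q is None else np.round(q))
print(robot.get_state()['time_s'])
E
```

```text
y 35 1 (0.56, -0.16, 0.1) [  31.   30.   -1.   92.  -30.   78. -139.]
y 35 1 (0.56, -0.1, 0.02) [  29.   33.   -5.   99.  -31.   67. -139.]
y 35 1 (0.555, 0.1, 0.02) [  20.   28.  -17.  109.  -35.   53. -151.]
y 35 -1 (0.56, -0.16, 0.1) [ 53.  34. -31.  91. -15.  75.  30.]
y 35 -1 (0.56, -0.1, 0.02) [ 48.  37. -30.  98. -17.  64.  30.]
y 35 -1 (0.555, 0.1, 0.02) [ 36.  32. -35. 108. -23.  50.  20.]
y 45 1 (0.56, -0.16, 0.1) [  32.   36.    1.   89.  -37.   85. -133.]
y 45 1 (0.56, -0.1, 0.02) [  31.   39.   -3.   95.  -38.   75. -132.]
y 45 1 (0.555, 0.1, 0.02) [  23.   32.  -14.  108.  -44.   59. -140.]
y 45 -1 (0.56, -0.16, 0.1) [ 54.  39. -30.  88. -21.  80.  35.]
y 45 -1 (0.56, -0.1, 0.02) [ 52.  43. -31.  94. -21.  69.  35.]
y 45 -1 (0.555, 0.1, 0.02) [ 38.  36. -33. 107. -32.  54.  31.]
x 35 1 (0.46, 0.145, 0.1) None
x 35 1 (0.5, 0.145, 0.02) None
x 35 1 (0.63, 0.145, 0.02) [-10.  17. -16. 125.  74.  19.  -2.]
x 35 -1 (0.46, 0.145, 0.1) None
x 35 -1 (0.5, 0.145, 0.02) None
x 35 -1 (0.63, 0.145, 0.02) [-67.  23.  48. 128. -24.   5. -93.]
x 45 1 (0.46, 0.145, 0.1) None
x 45 1 (0.5, 0.145, 0.02) None
x 45 1 (0.63, 0.145, 0.02) [ 30.  34. -63. 130. 113.  45. -26.]
x 45 -1 (0.46, 0.145, 0.1) None
x 45 -1 (0.5, 0.145, 0.02) None
x 45 -1 (0.63, 0.145, 0.02) [-40.  18.  13. 133. 124.  19. 122.]
y70 35 1 (0.56, -0.1, 0.02) [  30.   29.   -4.  106.  -39.   59. -144.]
y70 35 -1 (0.56, -0.1, 0.02) [ 48.  32. -27. 105. -26.  55.  26.]
y70 45 1 (0.56, -0.1, 0.02) [  33.   34.   -2.  105.  -47.   66. -135.]
y70 45 -1 (0.56, -0.1, 0.02) [ 53.  37. -28. 103. -32.  59.  34.]
1.3
```

Run:
```python
from h import *
from pose import *
P0=[(.49,.145,.025),(.515,.145,.025),(.54,.145,.025),(.58,.145,.025),(.645,.145,.025)]
print('cradle')
for ang in (-30,0,15,30,45):
  for tilt in (15,20,25,30):
    print(ang,tilt,['/'.join('%d'%(robot.inverse_kinematics(P,Rt(np.radians(ang),tilt,s)) is not None) for s in (1,-1)) for P in P0])
print('back')
def Rb(push,tilt,s):
    R=Rt(push,tilt,1); x,y,z=R.T; y2=s*x; return np.stack([np.cross(y2,z),y2,z],1)
for ang in (-15,0,15):
  for tilt in (0,5,10,15,20):
    print(ang,tilt,['/'.join('%d'%(robot.inverse_kinematics(P,Rb(np.radians(ang),tilt,s)) is not None) for s in (1,-1)) for P in [(.44,.145,.03),(.46,.145,.03),(.46,.145,.1),(.5,.145,.03),(.57,.145,.03)]])
```

```text
cradle
-30 15 ['1/1', '1/1', '1/1', '1/1', '1/1']
-30 20 ['1/1', '1/1', '1/1', '1/1', '1/1']
-30 25 ['1/1', '1/1', '1/1', '1/1', '1/1']
-30 30 ['1/1', '1/1', '1/1', '1/1', '1/1']
0 15 ['1/1', '1/1', '1/1', '1/1', '1/1']
0 20 ['1/1', '1/1', '1/1', '1/1', '1/1']
0 25 ['1/1', '1/1', '1/1', '1/1', '1/1']
0 30 ['1/0', '1/0', '1/1', '1/1', '1/1']
15 15 ['1/1', '1/1', '1/1', '1/1', '1/1']
15 20 ['1/1', '1/1', '1/1', '1/1', '1/1']
15 25 ['1/1', '1/1', '1/1', '1/1', '1/1']
15 30 ['0/0', '1/1', '1/1', '1/1', '1/1']
30 15 ['1/1', '1/1', '1/1', '1/1', '1/1']
30 20 ['1/1', '1/1', '1/1', '1/1', '1/1']
30 25 ['1/1', '1/1', '1/1', '1/1', '1/1']
30 30 ['0/0', '1/1', '1/1', '1/1', '1/1']
45 15 ['1/1', '1/1', '1/1', '1/1', '1/1']
45 20 ['1/1', '1/1', '1/1', '1/1', '1/1']
45 25 ['1/1', '1/1', '1/1', '1/1', '1/1']
45 30 ['1/1', '1/1', '1/1', '1/1', '1/1']
back
-15 0 ['1/1', '1/1', '1/1', '1/1', '1/1']
-15 5 ['1/1', '1/1', '1/1', '1/1', '1/1']
-15 10 ['1/1', '1/1', '1/1', '1/1', '1/1']
-15 15 ['1/1', '1/1', '1/1', '1/1', '1/1']
-15 20 ['1/1', '1/1', '1/1', '1/1', '1/1']
0 0 ['1/1', '1/1', '1/1', '1/1', '1/1']
0 5 ['1/1', '1/1', '1/1', '1/1', '1/1']
0 10 ['1/1', '1/1', '1/1', '1/1', '1/1']
0 15 ['1/1', '1/1', '1/1', '1/1', '1/1']
0 20 ['1/1', '1/1', '1/1', '1/1', '1/1']
15 0 ['1/1', '1/1', '0/1', '1/1', '1/1']
15 5 ['1/1', '1/1', '0/1', '1/1', '1/1']
15 10 ['0/1', '1/1', '0/1', '1/1', '1/1']
15 15 ['0/1', '0/1', '1/1', '1/1', '1/1']
15 20 ['0/1', '0/1', '1/1', '1/1', '1/1']
```

View pics/crop1.png

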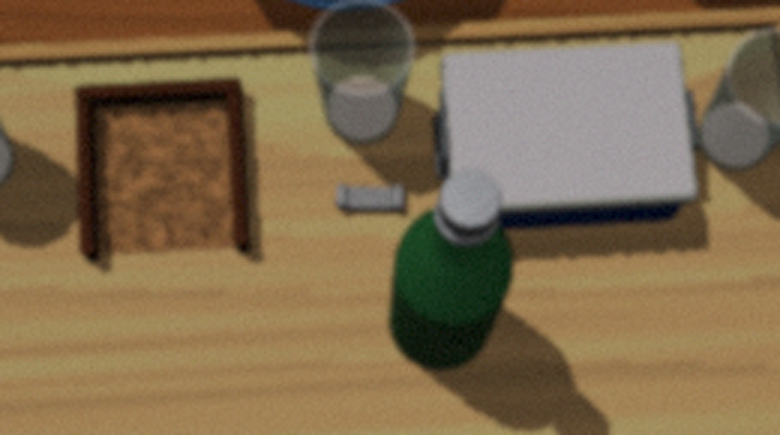

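Run:
```python
from h import *
from pose import *
p=eyes.snapshot('wrist');save(p,'wrist0.png')
s=robot.get_state();R=np.array(s['ee_rot'])
o=-np.array(p['R']).T@np.array(p['t'])
print('cam in tool',R.T@(o-s['tcp_pos']), 'axis',R.T@np.array(p['R'])[2])
P0=[(.48,.139,.026),(.49,.139,.026),(.51,.139,.026),(.54,.139,.026),(.58,.139,.026),(.645,.143,.026)]
for ang in (-30,-20,-10,0,3):
  for tilt in (28,30,32,35):
    print(ang,tilt,['/'.join('%d'%(robot.inverse_kinematics(P,Rt(np.radians(ang),tilt,s)) is not None) for s in (1,-1)) for P in P0])
```

```text
cam in tool [ 0.07706565 -0.00056541 -0.14293397] axis [-2.99541010e-01  8.07448116e-04  9.54083084e-01]
-30 28 ['1/1', '1/1', '1/1', '1/1', '1/1', '1/1']
-30 30 ['1/1', '1/1', '1/1', '1/1', '1/1', '1/1']
-30 32 ['1/1', '1/1', '1/1', '1/1', '1/1', '1/1']
-30 35 ['1/1', '1/1', '1/1', '1/1', '1/1', '1/1']
-20 28 ['1/0', '1/1', '1/1', '1/1', '1/1', '1/1']
-20 30 ['1/0', '1/1', '1/1', '1/1', '1/1', '1/1']
-20 32 ['1/0', '1/0', '1/1', '1/1', '1/1', '1/1']
-20 35 ['1/1', '1/1', '1/1', '1/1', '1/1', '1/1']
-10 28 ['1/0', '1/0', '1/1', '1/1', '1/1', '1/1']
-10 30 ['0/0', '1/0', '1/1', '1/1', '1/1', '1/1']
-10 32 ['0/0', '0/0', '1/0', '1/1', '1/1', '1/1']
-10 35 ['0/0', '0/0', '1/0', '1/1', '1/1', '1/1']
0 28 ['0/0', '1/0', '1/1', '1/1', '1/1', '1/1']
0 30 ['0/0', '0/0', '1/0', '1/1', '1/1', '1/1']
0 32 ['0/0', '0/0', '0/0', '1/1', '1/1', '1/1']
0 35 ['0/0', '0/0', '0/0', '1/0', '1/1', '1/1']
3 28 ['0/0', '0/0', '1/1', '1/1', '1/1', '1/1']
3 30 ['0/0', '0/0', '1/0', '1/1', '1/1', '1/1']
3 32 ['0/0', '0/0', '0/0', '1/1', '1/1', '1/1']
3 35 ['0/0', '0/0', '0/0', '1/0', '1/1', '1/1']
```

View pics/wrist0.png

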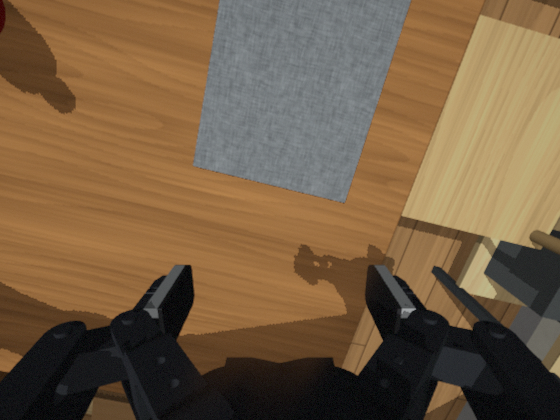

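Wrist view: the fingers are at (170,310) and (390,310), with the mat behind. The wrist camera sits on tool +x, so I will keep that side trailing. The crop confirms the green bottle, the bay with its open front facing the robot, and the rest beside the bottle's route. Now the approach for the +y push.

Run:
```python
from h import *
from pose import *
R=Rt(np.radians(90),42,1)
for P in [(.56,-.22,.30),(.561,-.17,.12),(.561,-.12,.022),(.557,.1,.022)]:
    q=robot.inverse_kinematics(P,R); print(P,None if q is None else np.round(q))
s=robot.get_state()
robot.move_straight([.16,-.62,.38],velocity=.3)
set_gripper(.034,20)
robot.movep([.56,-.22,.30],R)
robot.move_straight([.561,-.17,.12],velocity=.15)
robot.move_straight([.561,-.125,.022],velocity=.08)
s=robot.get_state();print(s['time_s'],s['tcp_pos'],s['ft_force'],np.round(s['q']),s['grip_width'])
for n in ['top','side']:
    p=eyes.snapshot(n);save(p,n+'1.png')
```

```text
(0.56, -0.22, 0.3) [  32.   29.    5.   73.  -36.  104. -143.]
(0.561, -0.17, 0.12) [  32.   34.    1.   88.  -35.   85. -136.]
(0.561, -0.12, 0.022) [  31.   38.   -3.   95.  -36.   74. -133.]
(0.557, 0.1, 0.022) [  22.   31.  -15.  108.  -41.   57. -143.]
7.525 [ 0.56128879 -0.12543532  0.02245132] [-1.03170103 -1.02151662 -0.05749819] [  29.   38.    1.   94.  -38.   75. -131.] 0.034148531758487824
```

```bash
python3 -c "
import cv2,numpy as np
a=cv2.imread('pics/top1.png')[60:270,90:440];b=cv2.imread('pics/side1.png')[110:320,210:490]
a=cv2.resize(a,(800,480));b=cv2.resize(b,(800,600));cv2.imwrite('pics/a1.png',a);cv2.imwrite('pics/b1.png',b)"
```

```text
(no output)
```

View pics/a1.png

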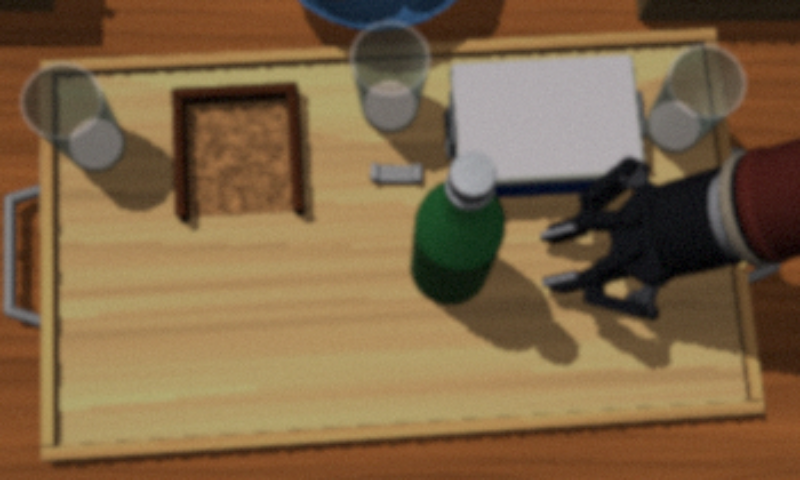

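View pics/b1.png

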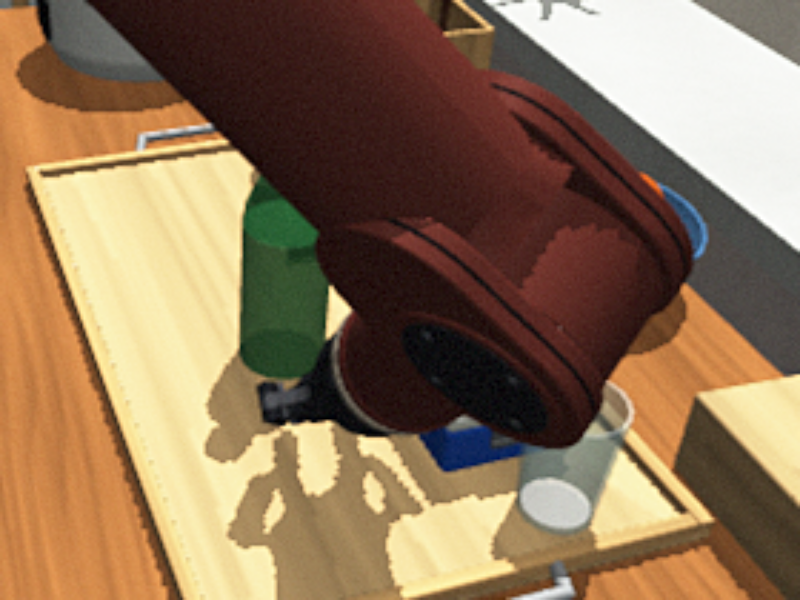

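Top crop: the fingertips at (560,232) and (560,282) straddle the line behind the bottle. The upper knuckle at (635,170) looks close to the lunchbox front, so I check the clearance with depth.

Run:
```python
from h import *
p0=dict(np.load('/tmp/top0.npz'));X0=cloud(p0)
m=(X0[...,2]>.055)&(X0[...,2]<.075)&(abs(X0[...,0]-.68)<.08)&(X0[...,1]<-.03)&(X0[...,1]>-.24)
P=X0[m];
b=p0['image'].astype(int)[m]; P=P[(b.min(1)>90)]
print('lid',cv2.minAreaRect((P[:,:2]*1000).astype(np.float32)),np.median(P[:,2]))
p=eyes.snapshot('top');X=cloud(p)
d=np.abs(p['z_map']-p0['z_map'])>.006
m=d&(X[...,1]<-.08)&(X[...,1]>-.3)&(X[...,0]>.59)&(X[...,2]>.03)
for y0 in np.arange(-.30,-.09,.02):
    k=m&(abs(X[...,1]-y0)<.01); Q=X[k]
    if len(Q):
        i=np.argmax(Q[:,0]); print(round(y0,2),'max x',Q[i].round(3),'zmin',Q[:,2].min().round(3))
k=d&(X[...,1]<-.2)&(X[...,0]>.62)&(X[...,2]>.05); Q=X[k]
print('near glass_right', len(Q), np.nanmin(Q,0), np.nanmax(Q,0))
```

```text
lid ((679.0254516601562, -141.48095703125), (108.89263916015625, 194.28749084472656), 3.0751514434814453) 0.06752183919278798
-0.3 max x [ 0.855 -0.295  0.074] zmin 0.074
-0.28 max x [ 0.893 -0.285  0.07 ] zmin 0.052
-0.26 max x [ 0.812 -0.251  0.076] zmin 0.065
-0.24 max x [ 0.902 -0.25   0.073] zmin 0.039
-0.22 max x [ 0.859 -0.225  0.04 ] zmin 0.037
-0.2 max x [ 0.719 -0.197  0.068] zmin 0.064
-0.18 max x [ 0.679 -0.189  0.066] zmin 0.057
-0.16 max x [ 0.727 -0.169  0.07 ] zmin 0.059
-0.14 max x [ 0.724 -0.142  0.067] zmin 0.041
-0.12 max x [ 0.671 -0.124  0.064] zmin 0.035
-0.1 max x [ 0.694 -0.109  0.07 ] zmin 0.064
near glass_right 144 [ 0.62008847 -0.44660987  0.05156211] [ 0.92006488 -0.20043697  0.32027033]
```

Run:
```python
from h import *
p0=dict(np.load('/tmp/top0.npz'));X0=cloud(p0)
p=eyes.snapshot('top');X=cloud(p)
d=(p0['z_map']-p['z_map'])>.015
d=cv2.morphologyEx(d.astype(np.uint8),cv2.MORPH_OPEN,np.ones((2,2)))>0
m=d&(X[...,1]<-.08)&(X[...,1]>-.28)&(X[...,0]>.5)&(X[...,0]<.75)
for y0 in np.arange(-.27,-.09,.01):
    k=m&(abs(X[...,1]-y0)<.005); Q=X[k]
    if len(Q):
        i=np.argmax(Q[:,0]); j=np.argmin(Q[:,0]); print(round(y0,2),'max x',Q[i].round(3),'min x',Q[j].round(3),len(Q))
```

```text
-0.27 max x [ 0.595 -0.274  0.225] min x [ 0.52  -0.266  0.175] 509
-0.26 max x [ 0.595 -0.26   0.208] min x [ 0.519 -0.259  0.177] 479
-0.25 max x [ 0.597 -0.251  0.192] min x [ 0.519 -0.254  0.163] 464
-0.24 max x [ 0.598 -0.241  0.183] min x [ 0.521 -0.244  0.171] 432
-0.23 max x [ 0.654 -0.227  0.011] min x [ 0.514 -0.227  0.009] 448
-0.22 max x [ 0.646 -0.225  0.009] min x [ 0.51  -0.222  0.011] 373
-0.21 max x [ 0.633 -0.211  0.009] min x [ 0.512 -0.212  0.011] 345
-0.2 max x [ 0.631 -0.203  0.008] min x [ 0.501 -0.199  0.093] 418
-0.19 max x [ 0.625 -0.193  0.099] min x [ 0.501 -0.187  0.103] 600
-0.18 max x [ 0.625 -0.181  0.104] min x [ 0.5   -0.181  0.105] 399
-0.17 max x [ 0.62  -0.173  0.097] min x [ 0.501 -0.175  0.094] 339
-0.16 max x [ 0.616 -0.163  0.082] min x [ 0.507 -0.163  0.083] 263
-0.15 max x [ 0.609 -0.153  0.072] min x [ 0.513 -0.152  0.072] 185
-0.14 max x [ 0.591 -0.14   0.048] min x [ 0.532 -0.142  0.044] 112
-0.13 max x [ 0.591 -0.13   0.036] min x [ 0.532 -0.134  0.044] 88
-0.12 max x [ 0.583 -0.122  0.034] min x [ 0.539 -0.122  0.032] 13
```

The knuckle's widest point, x ≈ 0.625, is at z ≈ 0.10, above the lid at 0.067, so there is room. I push in +y, first part, slightly lower.

```bash
cat >> h.py <<'E'
from scipy.optimize import least_squares
def bottle(p,guess):
    X=cloud(p);im=p['image'].astype(int)
    g=(im[...,1]>im[...,0]*1.5+5)&(im[...,1]>im[...,2]*1.2)&(np.hypot(X[...,0]-guess[0],X[...,1]-guess[1])<.07)
    out=[]
    for lo,hi in [(.02,.08),(.08,.13)]:
        P=X[g&(X[...,2]>lo)&(X[...,2]<hi)]
        if len(P)>15:
            f=least_squares(lambda q:np.hypot(P[:,0]-q[0],P[:,1]-q[1])-.035,guess,loss='soft_l1',f_scale=.002)
            out.append((len(P),f.x.round(4).tolist(),round(float(np.sqrt(np.mean(f.fun**2))),4)))
    return out
E
python3 - <<'E'
from h import *
f0=np.array(robot.get_state()['ft_force'])
robot.move_straight([.561,-.090,.0185],velocity=.05)
print(np.array(robot.get_state()['ft_force'])-f0)
robot.move_straight([.560,-.03,.0185],velocity=.03)
s=robot.get_state();print(s['time_s'],s['tcp_pos'],np.array(s['ft_force'])-f0)
p=eyes.snapshot('top');save(p,'top2.png');print(bottle(p,[.56,.01]))
p=eyes.snapshot('side');save(p,'side2.png');print(bottle(p,[.56,.01]))
a=cv2.imread('pics/top2.png')[60:270,90:440];b=cv2.imread('pics/side2.png')[110:320,210:490]
cv2.imwrite('pics/ab2.png',np.hstack([cv2.resize(a,(400,240)),cv2.resize(b,(320,240))]))
E
```

```text
[-0.43896719  0.77840732 -0.25808595]
10.725 [ 0.55999176 -0.03006407  0.01848388] [-0.89202646 -3.49923124 -0.31552117]
[(47, [0.5619, 0.0051], 0.0012), (66, [0.5619, 0.0056], 0.0003)]
[(40, [0.5594, 0.0057], 0.0012), (77, [0.5596, 0.0053], 0.0011)]
```

View pics/ab2.png

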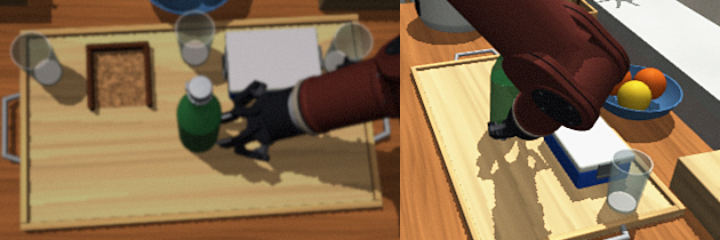

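The bottle at (200,125) slid 46 mm upright, seated between both fingertips, with nothing else displaced. I continue to in front of the bay.

Run:
```python
from h import *
from pose import *
robot.move_straight([.557,.104,.0185],velocity=.035)
s=robot.get_state();print(s['time_s'],s['tcp_pos'],np.array(s['ft_force']),np.round(s['q']))
p=eyes.snapshot('top');save(p,'top3.png');print(bottle(p,[.56,.139]))
p=eyes.snapshot('side');print(bottle(p,[.56,.139]))
robot.move_straight([.557,.07,.022],velocity=.06)
robot.move_straight([.545,.0,.12],velocity=.15)
s=robot.get_state();print(s['time_s'],np.round(s['q']))
p=eyes.snapshot('top');save(p,'top4.png');print(bottle(p,[.56,.139]))
p=eyes.snapshot('side');save(p,'side4.png');print(bottle(p,[.56,.139]))
for ang in (-10,-5,0,3):
  for tilt in (26,28,30):
    print(ang,tilt,[(robot.inverse_kinematics(P,Rt(np.radians(ang),tilt,1)) is not None)*1 for P in [(.46,.12,.12),(.48,.13,.15),(.5,.13,.15),(.5,.13,.1),(.48,.13,.025),(.49,.135,.025),(.5,.135,.022),(.55,.138,.02),(.625,.143,.02)]])
print(np.round(robot.inverse_kinematics((.5,.135,.022),Rt(np.radians(0),28,1))))
print(np.round(robot.inverse_kinematics((.5,.135,.1),Rt(np.radians(0),28,1))))
a=cv2.imread('pics/top4.png')[60:270,90:440];b=cv2.imread('pics/side4.png')[110:320,210:490]
cv2.imwrite('pics/ab4.png',np.hstack([cv2.resize(a,(400,240)),cv2.resize(b,(320,240))]))
```

```text
14.8083 [0.55699441 0.10392843 0.01847417] [ 0.01984543 -3.53349808 -0.68572821] [  15.   30.   -7.  109.  -46.   59. -140.]
[(37, [0.5588, 0.1398], 0.0004), (67, [0.5589, 0.1396], 0.0004)]
[(19, [0.5573, 0.137], 0.0006), (90, [0.5567, 0.1395], 0.0013)]
16.5833 [  21.   24.   -2.  103.  -40.   74. -142.]
[(59, [0.559, 0.1396], 0.0003), (67, [0.5589, 0.1396], 0.0003)]
[(165, [0.5568, 0.1391], 0.0012), (73, [0.5569, 0.1391], 0.0013)]
-10 26 [1, 1, 1, 1, 1, 1, 1, 1, 1]
-10 28 [1, 1, 1, 1, 1, 1, 1, 1, 1]
-10 30 [1, 1, 1, 1, 0, 1, 1, 1, 1]
-5 26 [1, 1, 1, 1, 1, 1, 1, 1, 1]
-5 28 [1, 1, 1, 1, 0, 1, 1, 1, 1]
-5 30 [1, 1, 1, 1, 0, 0, 1, 1, 1]
0 26 [1, 1, 1, 1, 1, 1, 1, 1, 1]
0 28 [1, 1, 1, 1, 0, 1, 1, 1, 1]
0 30 [0, 1, 1, 1, 0, 0, 0, 1, 1]
3 26 [1, 1, 1, 1, 0, 1, 1, 1, 1]
3 28 [1, 1, 1, 1, 0, 0, 1, 1, 1]
3 30 [0, 1, 1, 1, 0, 0, 0, 1, 1]
[ 32.  12. -62. 134.  60.  27.  10.]
[-97. -21.  62. 135.  54.  43.  19.]
```

View pics/ab4.png

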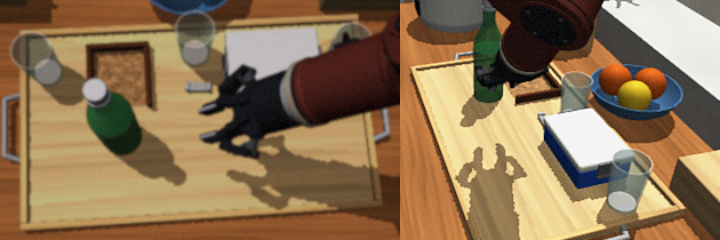

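The bottle stands at (0.558, 0.139), upright and in line with the bay's open front (top crop: bottle (115,125), bay (120,75)). The hand has withdrawn. Next I go high and turn for the +x push.

Run:
```python
from h import *
from pose import *
R=Rt(0,27,1)
robot.move_straight([.53,-.04,.33],velocity=.25)
print(np.round(robot.get_state()['q']))
for P in [(.53,-.04,.33),(.48,.05,.33),(.48,.13,.33),(.48,.13,.25),(.49,.135,.1),(.5,.135,.022),(.62,.14,.022)]:
    q=robot.inverse_kinematics(P,R); print(P,None if q is None else np.round(q))
for t in (5,10,15,20):
    q=robot.inverse_kinematics((.49,.135,.05),Rt(0,t,1)); print(t,None if q is None else np.round(q))
print(robot.get_state()['time_s'])
```

```text
[  16.   13.    9.   91.  -39.   96. -152.]
(0.53, -0.04, 0.33) [-31. -20.  23. 114.  13.  58.  78.]
(0.48, 0.05, 0.33) None
(0.48, 0.13, 0.33) [-47. -22.  13. 116.  22.  63.  49.]
(0.48, 0.13, 0.25) [-60. -22.  23. 125.  29.  56.  41.]
(0.49, 0.135, 0.1) [-87. -16.  53. 136.  45.  39.  25.]
(0.5, 0.135, 0.022) [ 32.  12. -62. 133.  57.  27.  13.]
(0.62, 0.14, 0.022) [ 32.  31. -63. 119.  69.  39.  15.]
5 [ 34.  21. -62. 116.  27.  52.  47.]
10 [ 34.  16. -62. 120.  27.  46.  46.]
15 [ 34.  12. -62. 124.  28.  39.  44.]
20 [ 34.   8. -62. 128.  31.  33.  40.]
17.6917
```

Run:
```python
from h import *
from pose import *
for t in (5,12,18):
  for P in [(.53,-.04,.33),(.48,.05,.33),(.48,.13,.33),(.48,.135,.25),(.48,.135,.15),(.48,.135,.05),(.49,.136,.022)]:
    q=robot.inverse_kinematics(P,Rt(0,t,1)); print(t,P,None if q is None else np.round(q))
print(robot.get_state()['time_s'])
```

```text
5 (0.53, -0.04, 0.33) [-70.  -8.  65.  98.   8.  81.  84.]
5 (0.48, 0.05, 0.33) [-77. -18.  53. 103.  17.  84.  64.]
5 (0.48, 0.13, 0.33) [-84. -14.  53. 101.  14.  83.  58.]
5 (0.48, 0.135, 0.25) [-92. -14.  62. 109.  15.  74.  56.]
5 (0.48, 0.135, 0.15) [ 39.   8. -64. 112.  11.  60.  61.]
5 (0.48, 0.135, 0.05) [ 34.  19. -62. 118.  25.  51.  48.]
5 (0.49, 0.136, 0.022) [ 33.  25. -62. 117.  32.  50.  43.]
12 (0.53, -0.04, 0.33) [-64. -16.  53. 103.  16.  76.  77.]
12 (0.48, 0.05, 0.33) [-56. -18.  34. 107.  15.  76.  65.]
12 (0.48, 0.13, 0.33) [-78. -19.  43. 106.  20.  78.  52.]
12 (0.48, 0.135, 0.25) [-89. -21.  53. 114.  25.  71.  47.]
12 (0.48, 0.135, 0.15) [-92. -14.  62. 122.  22.  56.  49.]
12 (0.48, 0.135, 0.05) [ 34.  13. -62. 123.  25.  42.  46.]
12 (0.49, 0.136, 0.022) [ 33.  19. -62. 123.  34.  42.  39.]
18 (0.53, -0.04, 0.33) [-55. -20.  43. 108.  18.  70.  74.]
18 (0.48, 0.05, 0.33) [-45. -20.  23. 112.  15.  71.  65.]
18 (0.48, 0.13, 0.33) [-70. -21.  33. 110.  23.  73.  49.]
18 (0.48, 0.135, 0.25) [-67. -18.  34. 118.  22.  63.  49.]
18 (0.48, 0.135, 0.15) [-86. -18.  53. 127.  30.  53.  41.]
18 (0.48, 0.135, 0.05) [ 35.   8. -63. 128.  27.  35.  43.]
18 (0.49, 0.136, 0.022) [ 33.  15. -62. 128.  39.  35.  33.]
17.6917
```

Run:
```python
from h import *
from pose import *
q=np.array(robot.get_state()['q']); q[6]=70; robot.move_j(q)
s=robot.get_state();print(s['time_s'],s['tcp_pos'],np.round(s['q']))
for t in (0,5,12,18):
  for P in [(.53,-.04,.33),(.50,-.04,.25),(.48,.135,.25),(.48,.135,.05)]:
    q=robot.inverse_kinematics(P,Rt(0,t,1)); print(t,P,None if q is None else np.round(q))
```

```text
20.9167 [ 0.52969878 -0.03942397  0.32912757] [ 16.  13.   9.  91. -39.  96.  70.]
0 (0.53, -0.04, 0.33) [ 1.  3. -1. 91.  0. 85. 89.]
0 (0.5, -0.04, 0.25) [  1.   1.  -1. 103.   0.  76.  89.]
0 (0.48, 0.135, 0.25) [-10.   1. -11. 102.   0.  76.  69.]
0 (0.48, 0.135, 0.05) [-12.  12. -10. 116.   3.  52.  67.]
5 (0.53, -0.04, 0.33) [ 1. -0. -1. 95.  0. 80. 89.]
5 (0.5, -0.04, 0.25) [  1.  -2.  -1. 106.  -0.  71.  90.]
5 (0.48, 0.135, 0.25) [-10.  -2. -12. 106.   2.  71.  68.]
5 (0.48, 0.135, 0.05) [-11.   9. -12. 120.   5.  47.  64.]
12 (0.53, -0.04, 0.33) [  1.  -5.  -1. 101.  -0.  73.  90.]
12 (0.5, -0.04, 0.25) [  1.  -7.  -2. 112.  -0.  64.  90.]
12 (0.48, 0.135, 0.25) [ -8.  -7. -15. 111.   3.  64.  66.]
12 (0.48, 0.135, 0.05) [-10.   6. -15. 125.  10.  39.  58.]
18 (0.53, -0.04, 0.33) [  1. -10.  -2. 106.  -0.  66.  90.]
18 (0.5, -0.04, 0.25) [  2. -12.  -2. 117.  -0.  57.  90.]
18 (0.48, 0.135, 0.25) [ -5. -11. -18. 116.   4.  58.  64.]
18 (0.48, 0.135, 0.05) [ -7.   3. -20. 129.  17.  33.  50.]
```

Run:
```python
from h import *
from pose import *
R=Rt(0,12,1)
robot.movep([.50,-.02,.31],R)
robot.movep([.475,.135,.30],R)
robot.move_straight([.478,.135,.06],velocity=.15)
s=robot.get_state();print(s['time_s'],s['tcp_pos'],np.round(s['q']))
for t in (25,27,28,30):
  print(t,[(lambda q:None if q is None else np.round(q).tolist())(robot.inverse_kinematics(P,Rt(0.03,t,1))) for P in [(.485,.136,.022),(.495,.136,.019),(.62,.1425,.019)]])
for n in ('top','side'):
    p=eyes.snapshot(n);save(p,n+'5.png');print(bottle(p,[.558,.139]))
a=cv2.imread('pics/top5.png')[60:270,90:440];b=cv2.imread('pics/side5.png')[110:320,210:490]
cv2.imwrite('pics/ab5.png',np.hstack([cv2.resize(a,(400,240)),cv2.resize(b,(320,240))]))
```

```text
24.0417 [0.47849602 0.13516873 0.06070901] [ -8.   5. -17. 125.  10.  40.  58.]
25 [[-12.0, 4.0, -17.0, 136.0, 35.0, 22.0, 32.0], [-13.0, 5.0, -15.0, 135.0, 36.0, 21.0, 32.0], [-12.0, 17.0, -10.0, 119.0, 30.0, 23.0, 44.0]]
27 [[-12.0, 4.0, -17.0, 137.0, 42.0, 20.0, 25.0], [-14.0, 5.0, -16.0, 136.0, 43.0, 20.0, 25.0], [-15.0, 17.0, -8.0, 121.0, 35.0, 20.0, 39.0]]
28 [None, [-14.0, 5.0, -16.0, 137.0, 47.0, 19.0, 21.0], [-16.0, 16.0, -7.0, 122.0, 37.0, 19.0, 36.0]]
30 [None, None, [-20.0, 16.0, -3.0, 124.0, 43.0, 17.0, 30.0]]
[(48, [0.5589, 0.1396], 0.0003), (71, [0.5589, 0.1396], 0.0003)]
[(238, [0.5567, 0.1393], 0.0025), (144, [0.5567, 0.1393], 0.0012)]
```

View pics/ab5.png

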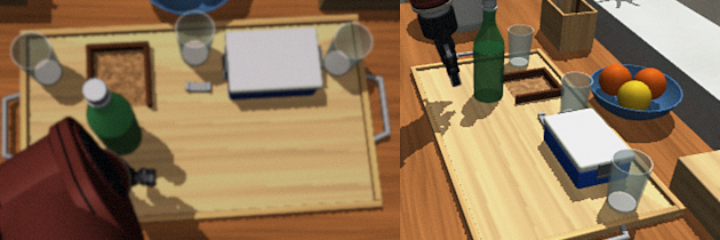

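Run:
```python
from h import *
from pose import *
a=np.radians(2.9)
robot.move_straight([.493,.1358,.021],attitude=Rt(a,27,1),velocity=.05)
f0=np.array(robot.get_state()['ft_force'])
robot.move_straight([.545,.1385,.019],velocity=.03)
s=robot.get_state();print(s['time_s'],s['tcp_pos'],np.round(s['q'],1),np.array(s['ft_force'])-f0,s['grip_width'])
for n in ('top','side'):
    p=eyes.snapshot(n);save(p,n+'6.png');print(bottle(p,[.584,.140]))
a=cv2.imread('pics/top6.png')[60:270,90:440];b=cv2.imread('pics/side6.png')[120:240,250:410]
cv2.imwrite('pics/ab6.png',np.hstack([cv2.resize(a,(400,240)),cv2.resize(b,(320,240))]))
```

```text
27.0083 [0.54452164 0.13850688 0.01864453] [-11.7   9.8 -14.2 130.3  40.3  19.2  31.8] [-8.11367914 -0.57130658  5.92701772] 0.0342301831651507
[(51, [0.5834, 0.1406], 0.0003), (76, [0.5833, 0.1405], 0.0033)]
[(253, [0.581, 0.1401], 0.0023), (192, [0.581, 0.1401], 0.0013)]
```

View pics/ab6.png

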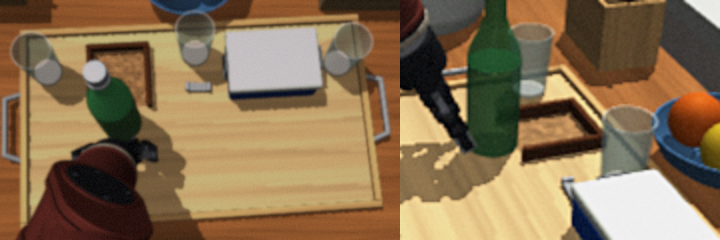

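Run:
```python
from h import *
print(np.round(robot.get_state()['ft_force'],1))
robot.move_straight([.5445,.1385,.0215],velocity=.03)
print(np.round(robot.get_state()['ft_force'],1))
robot.wait(.1)
s=robot.get_state();print(np.round(s['ft_force'],1),np.round(s['wrist_torque'],2),s['time_s'])
```

```text
[-7.4 -0.3  5.1]
[-2.6  1.1 -1.3]
[-2.7  0.8 -1.9] [-0.01  1.21  0.09] 27.4583
```

The raise to 0.0215 released the vertical load, so the fingertips had been brushing the floor. I continue slightly higher, into the bay.

Run:
```python
from h import *
from pose import *
a=np.radians(2.9)
robot.move_straight([.575,.1400,.0225],attitude=Rt(a,29,1),velocity=.03)
s=robot.get_state();print(s['time_s'],s['tcp_pos'],np.round(s['ft_force'],1))
p=eyes.snapshot('top');print(bottle(p,[.613,.141]));p=eyes.snapshot('side');print(bottle(p,[.613,.141]))
robot.move_straight([.608,.1418,.0225],velocity=.03)
s=robot.get_state();print(s['time_s'],s['tcp_pos'],np.round(s['ft_force'],1))
for n in ('top','side'):
    p=eyes.snapshot(n);save(p,n+'7.png');print(bottle(p,[.645,.143]))
a=cv2.imread('pics/top7.png')[60:270,90:440];b=cv2.imread('pics/side7.png')[120:240,250:410]
cv2.imwrite('pics/ab7.png',np.hstack([cv2.resize(a,(400,240)),cv2.resize(b,(320,240))]))
```

```text
28.625 [0.57482836 0.13998675 0.02244362] [-2.8  0.4 -1. ]
[(63, [0.6142, 0.1421], 0.0004), (85, [0.6144, 0.1421], 0.0004)]
[(336, [0.6119, 0.1417], 0.002), (199, [0.612, 0.1415], 0.0012)]
29.975 [0.60797312 0.14182904 0.022571  ] [-1.2  0.1 -0.9]
[(77, [0.6474, 0.1436], 0.0004), (116, [0.6472, 0.1437], 0.0004)]
[(363, [0.645, 0.1434], 0.0014), (149, [0.6449, 0.1435], 0.0012)]
```

View pics/ab7.png

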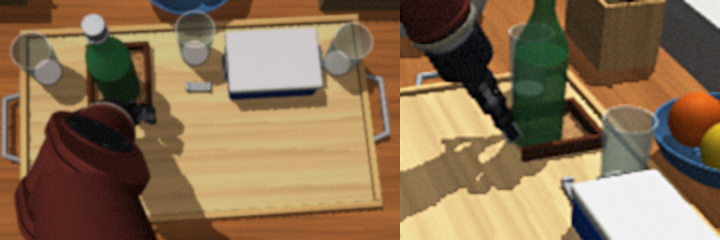

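The bottle at (110,70) is between the rails and upright, about 17 mm short of centre in both cameras. Final push, then straight back out.

Run:
```python
from h import *
from pose import *
a=np.radians(2.9)
robot.move_straight([.625,.1427,.0225],velocity=.025)
p=eyes.snapshot('top');print(bottle(p,[.663,.144]))
robot.move_straight([.59,.1409,.0235],velocity=.05)
robot.move_straight([.50,.136,.04],attitude=Rt(a,20,1),velocity=.1)
robot.move_straight([.48,.12,.20],attitude=Rt(a,12,1),velocity=.15)
robot.movep([.50,-.10,.33],Rt(0,5,1))
s=robot.get_state();print(s['time_s'],s['tcp_pos'],np.round(s['ft_force'],1))
p0=dict(np.load('/tmp/top0.npz'))
for n in ('top','side'):
    p=eyes.snapshot(n);save(p,n+'8.png');print(bottle(p,[.663,.144]))
    for l in ['bay','glass_left','rest','lunchbox']:
        print(n,l,[(round(r['p'],2),np.round(np.array(r['rect'])*[560,420,560,420]).astype(int).tolist()) for r in eyes.find_in(p,l)])
    if n=='top':
        X=cloud(p)
        m=(abs(X[...,0]-.657)<.08)&(abs(X[...,1]-.145)<.08)&(X[...,2]>.021)&(X[...,2]<.036)
        print('rails',np.percentile(X[m],[1,5,50,95,99],axis=0).round(4).tolist())
        c=X[(X[...,2]>.235)&(np.hypot(X[...,0]-.663,X[...,1]-.144)<.04)]; print('cap',(c.min(0)+c.max(0))/2)
    i=cv2.imread('pics/%s8.png'%n)
    i=i[60:270,90:440] if n=='top' else i[110:320,210:490]
    cv2.imwrite('pics/c%s8.png'%n,cv2.resize(i,None,fx=2.2,fy=2.2))
```

```text
[(81, [0.6648, 0.1446], 0.0005), (121, [0.6648, 0.1447], 0.0004)]
35.1167 [ 0.49986592 -0.09832944  0.32891946] [-0.  -0.7 -0. ]
[(122, [0.6648, 0.1445], 0.0005), (112, [0.6648, 0.1446], 0.0004)]
top bay [(0.69, [163, 100, 224, 155])]
top glass_left [(0.95, [101, 88, 140, 135])]
top rest [(0.75, [253, 134, 276, 141])]
top lunchbox [(0.66, [284, 88, 354, 145])]
rails [[0.6059, 0.0872, 0.0215], [0.6124, 0.0892, 0.0231], [0.6555, 0.1133, 0.0289], [0.7235, 0.1985, 0.0317], [0.7266, 0.2012, 0.0353]]
cap [0.6630372  0.14367686 0.24363541]
[(366, [0.6624, 0.1445], 0.0015), (147, [0.6624, 0.1442], 0.0013)]
side bay [(0.85, [295, 171, 351, 198])]
side glass_left [(0.84, [304, 130, 318, 167]), (0.67, [296, 170, 352, 196])]
side rest [(0.51, [327, 209, 337, 214])]
side lunchbox [(0.67, [334, 204, 409, 276])]
```

View pics/ctop8.png

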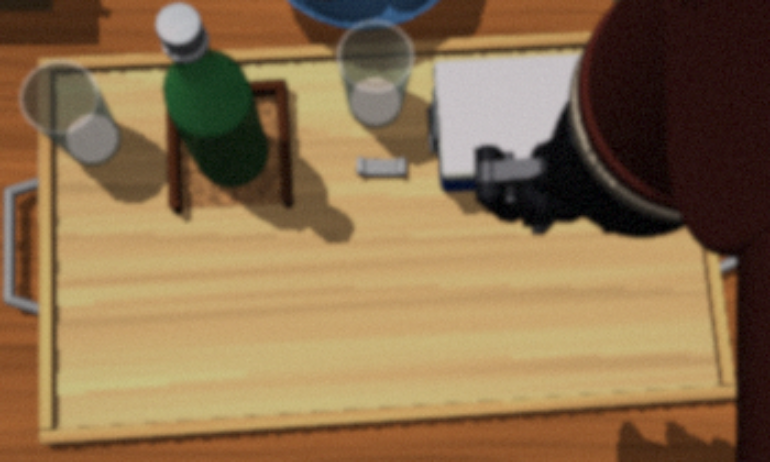

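View pics/cside8.png

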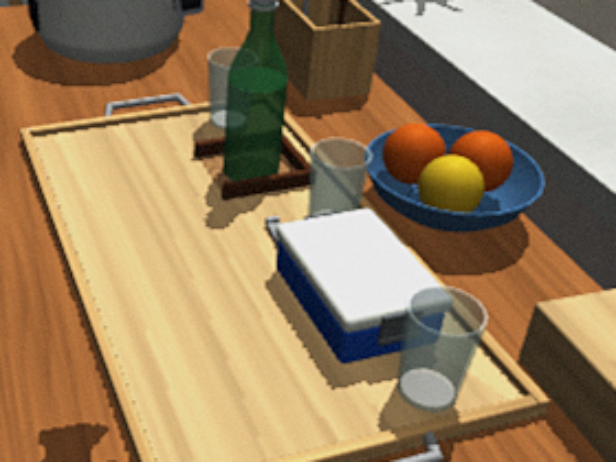

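Both cameras put the bottle's base in the bay (top crop (225,155)), upright, with the glasses, rest and lunchbox where they began and the hand high and free. I hand in.

```bash
python3 -c "
from h import *
print(order.finish_job()); print(robot.get_state()['time_s'])"
```

```text
the job is handed in; nothing more can be done
None
the job is handed in; nothing more can be done
```

I pushed the green bottle into the U-shaped bay and handed the job in at about 35 s of the 54 s. It reported no verdict.

**What I did:** I used two slow pushes low on the body, with both fingertips forming a shallow V and the hand leaning back. The first went along the tray to a point in front of the bay. The second went in through the open front. I then backed straight out and lifted clear.

**Last checks:**
- **Bottle position:** the top camera puts the bottle at (0.6648, 0.1446). The bay centre from the same camera is about (0.664, 0.145), so the error is about 1 mm. The side camera gave (0.662, 0.144); the cameras differ by about 2 mm, which is the calibration error.
- **Upright:** the cap and body axes agree within about 2 mm over the height, so it stands upright.
- **Other things:** the rest, the left glass and the lunchbox show no visible shift. The lunchbox was partly hidden by the arm in the top view. I checked the middle and right glasses only by eye; both are standing in place.
- **Hand:** it was at z = 0.33 m and the wrist force was near zero.

**One thing went slightly wrong:** at the start of the second push the fingertips brushed the tray floor, with wrist forces of about 8 N sideways and 6 N up. I raised the hand 3–4 mm, and the load was gone for the rest of the push.

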